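# Ready the contact grill and hold its lid for loading

### The arm

A 7-joint arm with a two-finger parallel gripper is mounted at the origin on the work surface. World frame = base frame: x ahead of the robot, y to its left, z up, the work surface at z = 0. Lengths are in m, angles in rad, forces in N, time in s.
With the tool pointing down it reaches from about 0.4 to 0.85 m from the base axis. Payload 4.5 kg.
Tool frame: the origin (TCP) lies on the mounting face of the last link; the fingertips stand 166 mm ahead of it and the grasp point (between the pads) lies 147 mm ahead of it; y points along the fingers, z is the direction in which the jaws open and shut, and the axes are right-handed (so a half turn about y gives the same grasp; the last joint's range is limited). The gripper opens to 88 mm and grips with 3 to 60 N. Pads are 18 mm wide; open, the fingers measure 123 mm over their backs; the gripper's body (75 mm by 187 mm) begins 45 mm behind the grasp point.
Start: joints at [-1.179, 0.689, -0.195, 1.565, 0.157, 0.902, -0.215], TCP at [0.219, 0.585, 0.405] pointing down, gripper open.
Joint ranges: [-3.01, 3.01], [-0.46, 2.08], [-1.47, 1.51], [0.13, 2.56], [-1, 4.14], [0.04, 2.09], [-2.66, 2.66]. Speed limits (rad/s): [2.57, 2.57, 3.14, 3.14, 3.14, 3.14, 3.14].

### API

Orientations are given as a unit quaternion [x, y, z, w].
In Python, from plant import r gives the robot as it stands.
- The arm moves only by the tool arm_command, never from a script. Its argument "deltas" is a list of rows, each an object of numbers: "dx", "dy", "dz": the shift along the tool's x, y, z each as a share of 1000 mm, from -1 to 1; "wx", "wy", "wz": the turn, a rotation vector about the tool's x, y, z each as a share of 45 degrees, from -1 to 1. In form: [{"dx": .., "dy": .., "dz": .., "wx": .., "wy": .., "wz": ..}, ...]. A call has exactly 5 rows; each row is the pose to reach, as a shift and turn from the pose commanded when the call began, along the tool's axes at that moment; what a row does not reach only later rows make up. A row lasts 1/10 s, in which the tool goes at most 50 mm and 8.59 degrees, less where a joint would pass 70% of its speed; a pose out of reach is approached as far as the arm can. A call with a number of a shift or a turn outside -1 to 1 is refused whole. A call with a gripper value outside its range is refused whole. "claw" is the opening, from -1 (shut) to 1 (fully open), set as the call begins (left out, the last holds). The fingers move at their own pace and stop on an object; "grip_force" is the grip in N (left out, the last holds). Time passes only in rows, so rows that repeat a pose let the fingers close, or fill a call up. It gives the time, the measured TCP pose, the force and the opening at its end, in the units of the state.
- r.get_state(): the state, without advancing time (a new reading comes with each control period).
- r.snapshot(name): name is "side" or "top" or "wrist"; returns the picture (400x640x3 uint8, red, green, blue); there is no depth.
- r.get_calibration(name): a dict with "vertical_fov" (degrees; the focal length in pixels is half the picture's height over the tangent of half this angle, whatever the lens; pixels are square), "cx", "cy" (the principal point, pixels), "R" (3x3) and "t" (3): a world point X has camera coordinates R X + t. Camera axes: x right, y down, z forward; pixel columns grow to the right and rows downward; lengths in m; the calibration is good to about 2 mm. The wrist camera is an equidistant fisheye: a pixel r from the principal point sees the ray r / f radians off the axis. A picture is of the moment at which its call begins: read the wrist's pose just before it. get_calibration takes no time and is no camera call; for the wrist camera it gives the pose at the moment of the call.
- r.finish_job(): hands the job in, once; it reports no verdict.
The state is a dict: "clock": time; "q": joint angles; "qd": joint speeds; "joint_torque": joint torques, N m; "tool_pos": TCP position; "eef_rot": TCP orientation; "contact_force": force on the tool from outside, world axes, zero at the start; "moment": the same for the moment, N m; "opening": opening from 0.0 (shut) to 1.0 (fully open).
Only numpy, scipy, OpenCV 4.12 (cv2) and the standard library are available. Lean on these libraries where they do the work, as an engineer would, in place of code of your own. Each camera call takes 0.05 s, during which the arm holds its last target.

### The job

Get the contact grill ready for loading: turn its dial to 4, then raise the lid (it has an orange bar handle) gently past its balance point (the red mark on the arc scale, beyond which the spring would carry it open), and bring it back to the green band just below, where the spring pulls it shut again. Finish while still holding the lid there, without ever letting it snap open or shut, and leave the other kitchen things where they stand.

Things in the scene. Friction and masses are not known exactly. Their poses are not given: they have to be found in the camera images.
- grill: Contact grill, fixed; dark base 200 (x) x 260 (y) x 60 mm high, black ledge 50 mm high on its -y side with the dial. Origin: centre of the underside; +x to the hinge (back), -x to the handle (front). Upright arc scale on the +y side, radius 85 mm about the hinge line: red mark at the balance point (lid 1.00 rad, 57 deg), green band just below (0.80 to 0.96 rad), read by the lid's orange side strip
- lid (a joint): Lid angle, rad: 0 shut (level), grows as the front rises, stop at 1.50. Over-centre spring, balance at 1.00: below, it pulls shut (about 10 N at the bar when shut, 2.4 to 0.5 N in the green band); above, it carries the lid open (up to 5 N at the bar). It stays nowhere between by itself. Steel lid 195 x 250 x 30 mm, 0.6 kg, top 94 mm above the worktop when shut.
- lid_hinge (a point): Point on the lid's hinge line, mid-width of the grill, 75 mm above the worktop. The hinge line runs along the grill's y. The point turns with the lid.
- lid_handle (a point): Centre of the orange lid bar: round, 16 mm thick, 150 mm long, along the grill's y; lid shut, it is 242 mm in front of and 4 mm above the hinge line. On two arms 140 mm apart; a 39 mm gap between bar and lid edge, open below, takes a finger. Pinched from above, it turns between the fingers, so an upright tool can follow the arc. The point turns with the lid.
- dial (a joint): Dial angle, rad: grows clockwise seen from above, 0.35 per number, a click notch at each: 0 at 0, 1 at 0.35, 2 at 0.70, 3 at 1.05, 4 at 1.40, 5 at 1.75, 6 at 2.10 (stops at 0 and 2.10). Let go, it settles into the nearest notch. A click takes about 0.1 N m.
- dial_grip (a point): On the dial's upright axis, 68 mm above the worktop: the height to grip. The dial is a fluted aluminium sleeve 42 mm across, its top 82 mm above the worktop, on the black ledge (ledge top 50 mm above the worktop); 35 mm clear of the lid's side.
- dial_mark (a point): Outer end of the red pointer on the dial's top, 18 mm from its axis. White ticks and numerals 0 to 6 on the ledge surround it. Pointing straight to the grill's front (-x of the grill) it shows 4; at 0 it points 1.40 rad anticlockwise of that (almost to the grill's -y side).
- mug: Bystander: white mug, 78 mm across, 95 mm high, beside the grill on its +y side. Origin: centre of its underside.
- mill: Bystander: dark wooden pepper mill, 52 mm across, 142 mm high, on the grill's -y side beyond the dial's ledge. Origin: centre of its underside.
- oil: Bystander: green oil bottle, 60 mm across, 210 mm high, to the robot's right, in front of the drainer. Origin: centre of its underside.
- jar: Bystander: amber jar with steel cap, 80 mm across, 110 mm high, to the robot's left. Origin: centre of its underside.
- bowl: Bystander: blue bowl, 130 mm across, 55 mm high, to the robot's right, beyond the pepper mill. Origin: centre of its underside.
- tumbler: Bystander: drinking glass, 66 mm across, 90 mm high, left of the grill, further back. Origin: centre of its underside.

How it is judged:
On the way, in this order (a step that is already met when the one before it is completed fails the run):
1. the dial is turned to 4, the lid still shut (value of joint dial between 1.29 and 1.51 rad and value of joint lid below 0.15 rad), for 0.3 s.
2. the lid is raised past its balance point, the dial still at 4 (value of joint dial between 1.29 and 1.51 rad and value of joint lid above 1.04 rad), for 0.1 s.
At the end, for the whole second after the job is handed in: The dial is at 4 (1.40 +- 0.11 rad), the lid, having been past its balance point (over 1.04 rad), is held still by the fingers just below it (0.77 to 0.985 rad, under 0.08 rad/s, fingers pressing on the grill's lid with more than 0.1 N), and every bystander is within 30 mm of where it stood (value of joint dial between 1.29 and 1.51 rad and value of joint lid between 0.77 and 0.985 rad and velocity of joint lid between -0.08 and 0.08 rad/s and contact force between the fingers and grill above 0.1 N and distance of each of mug, mill, oil, jar, bowl, tumbler from where it was at the start of the episode below 0.03 m); the arm keeps its last pose, push and grip.
It fails at once if the lid snaps open or shut (faster than 2.5 rad/s) (velocity of joint lid above 2.5 rad/s or velocity of joint lid below -2.5 rad/s).
It fails at once if a bystander is knocked or shifted by more than 30 mm (distance of any of mug, mill, oil, jar, bowl, tumbler from where it was at the start of the episode above 0.03 m).
It also fails if it takes over 54 s, if anything falls off the work surface, if the arm or the gripper's body presses on something with over 40 N, if the wrist force passes 120 N, or if a joint passes its speed limit or range.

## Working session

There is one attempt and no reset: what is moved stays moved. The work goes in short steps, Python scripts to look and compute and a tool call to move; the robot and the scene stay as the last step left them, time stands still between calls to the robot, and variables do not carry over. Pictures are saved under pics/ and viewed, and the job is handed in when it is done.

Besides the shell and the picture viewer there is one more tool, called after ">>>" as name(argument=value, ...), one argument or row to a line, values as JSON. arm_command: Moves the arm, as the interface text tells. Shift numbers are shares of 1000 mm and turn numbers shares of 45 degrees, none past 1 either way. Its arguments: {"type":"object","properties":{"deltas":{"type":"array","items":{"type":"object","properties":{"dx":{"type":"number","minimum":-1,"maximum":1},"dy":{"type":"number","minimum":-1,"maximum":1},"dz":{"type":"number","minimum":-1,"maximum":1},"wx":{"type":"number","minimum":-1,"maximum":1},"wy":{"type":"number","minimum":-1,"maximum":1},"wz":{"type":"number","minimum":-1,"maximum":1}}}},"claw":{"type":"number"},"grip_force":{"type":"number"}},"required":["deltas"]}

```bash
mkdir -p pics; ls; python3 - <<'E'
from plant import r
import cv2
print(r.get_state())
for n in ["side","top","wrist"]:
    c=r.get_calibration(n); print(n,c)
    im=r.snapshot(n); cv2.imwrite(f"pics/{n}0.png",im[:,:,::-1])
print(r.get_state()['clock'])
E
```

```text
pics
{'clock': 0.0, 'q': array([-1.17922661,  0.68998103, -0.19448563,  1.56637783,  0.15733607,
        0.90253194, -0.21509085]), 'qd': array([-2.16485100e-04,  1.45685147e-03, -3.45686884e-05,  1.02834044e-03,
        1.36240285e-03,  1.05648620e-03, -3.23045111e-04]), 'joint_torque': array([ 1.56835395e-04, -5.27546239e+01, -1.26709040e+00, -1.53428757e+01,
       -5.27182524e-02,  6.53525072e-03,  1.73994613e-04]), 'tool_pos': array([0.21878841, 0.5850845 , 0.40390189]), 'eef_rot': array([ 0.69650037, -0.12583579,  0.12573009, -0.69515791]), 'contact_force': array([-0.46501867,  0.66809161, -0.02114593]), 'moment': array([ 0.0046877 ,  0.00087229, -0.07383047]), 'opening': 0.999738739841239}
side {'vertical_fov': 57.60043823607378, 'cx': 317.8246798551461, 'cy': 199.70993136861821, 'R': array([[ 0.72214511, -0.69172648,  0.00457391],
       [-0.4838454 , -0.50982592, -0.7113165 ],
       [ 0.49436836,  0.51146067, -0.70285696]]), 't': array([-0.40003492,  0.36169962,  0.78692536])}
top {'vertical_fov': 57.68067653046904, 'cx': 318.3992615615506, 'cy': 195.9394237977261, 'R': array([[ 0.02425417, -0.99960018,  0.01453326],
       [-0.99277519, -0.02579232, -0.11718437],
       [ 0.11751236, -0.01158606, -0.99300383]]), 't': array([-0.00612974,  0.57400659,  1.25785098])}
wrist {'vertical_fov': 65.70646984690485, 'cx': 319.4367541925146, 'cy': 200.1750132263165, 'R': array([[ 0.35084125,  0.93643228, -0.00223668],
       [ 0.90351408, -0.33787852,  0.26362932],
       [ 0.24611528, -0.09451291, -0.96462147]]), 't': array([-0.62353459, -0.0365395 ,  0.38990298])}
0.15
```

View pics/side0.png

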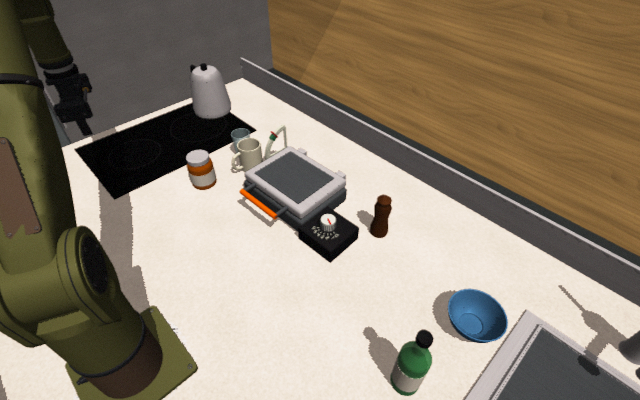

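View pics/top0.png

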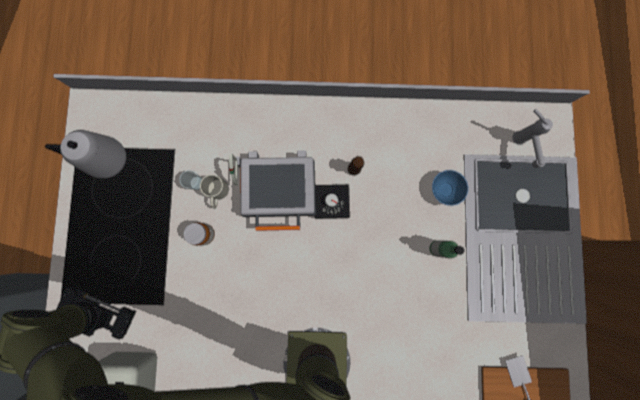

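View pics/wrist0.png

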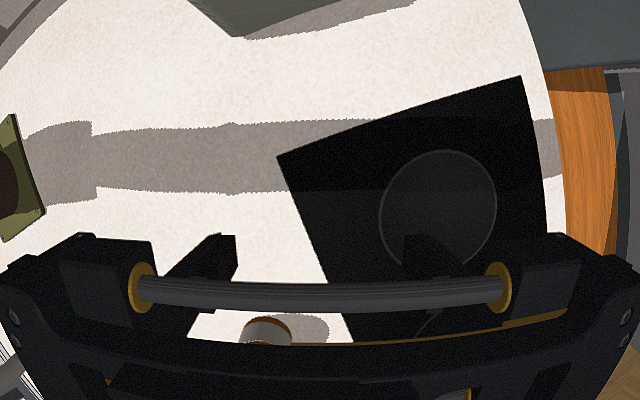

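Side shows the bar near (260,203) and the dial near (328,222). In top they are near (277,227) and (333,201). I'll measure both by colour.

```bash
cat > h.py <<'E'
import numpy as np, cv2
from plant import r
from scipy.spatial.transform import Rotation as Ro
def ray(cal,u,v,fish=False):
    f=200/np.tan(np.radians(cal['vertical_fov']/2)); R=np.array(cal['R']);t=np.array(cal['t'])
    a=np.array([u-cal['cx'],v-cal['cy']])
    if fish:
        rr=np.hypot(*a); th=rr/f; d=np.array([*(a/max(rr,1e-9)*np.sin(th)),np.cos(th)])
    else: d=np.array([a[0]/f,a[1]/f,1])
    return -R.T@t, R.T@d
def plane(cal,u,v,z,fish=False):
    o,d=ray(cal,u,v,fish); return o+d*(z-o[2])/d[2]
def proj(cal,X):
    f=200/np.tan(np.radians(cal['vertical_fov']/2)); p=np.array(cal['R'])@X+np.array(cal['t']); return cal['cx']+f*p[0]/p[2],cal['cy']+f*p[1]/p[2]
def orange(im,lo=(3,170,120),hi=(16,255,255)):
    return cv2.inRange(cv2.cvtColor(im,cv2.COLOR_RGB2HSV),lo,hi)
E
python3 - <<'E'
from h import *
for n,box in [("side",(225,130,370,270)),("top",(215,140,360,245))]:
    im=cv2.imread(f"pics/{n}0.png"); c=r.get_calibration(n)
    x0,y0,x1,y1=box
    cv2.imwrite(f"pics/{n}0z.png",cv2.resize(im[y0:y1,x0:x1],None,fx=5.4,fy=5.4 if n=="top" else 4.2*1.28/1.28,interpolation=cv2.INTER_CUBIC)[:600,:800])
    m=orange(im[:,:,::-1].copy()); m2=np.zeros_like(m); m2[y0:y1,x0:x1]=m[y0:y1,x0:x1]
    k,l,s,ce=cv2.connectedComponentsWithStats(m2)
    for i in range(1,k):
        if s[i,4]<15: continue
        p=np.argwhere(l==i)[:,::-1]; rc=cv2.minAreaRect(p.astype(np.float32))
        print(n,s[i],ce[i],rc, plane(c,*ce[i],.079)[:2])
        vx,vy,cx,cy=cv2.fitLine(p.astype(np.float32),cv2.DIST_L2,0,.01,.01).ravel()
        pr=(p-[cx,cy])@[vx,vy]
        for e in (pr.min(),pr.max()): print('  end',plane(c,cx+e*vx,cy+e*vy,.079)[:2])
E
```

```text
side [240 189  37  30 239] [258.15899582 203.25523013] ((258.1133728027344, 203.20260620117188), (44.813743591308594, 5.426425933837891), 37.5685920715332) [0.45791732 0.14492829]
  end [0.45441617 0.2266713 ]
  end [0.46114704 0.06952224]
top [256 226  43   4 123] [276.19512195 227.58536585] ((277.0, 227.5), (3.0, 42.0), 90.0) [0.45690838 0.1492487 ]
  end [0.45321729 0.21752712]
  end [0.46090221 0.07536921]
```

View pics/side0z.png

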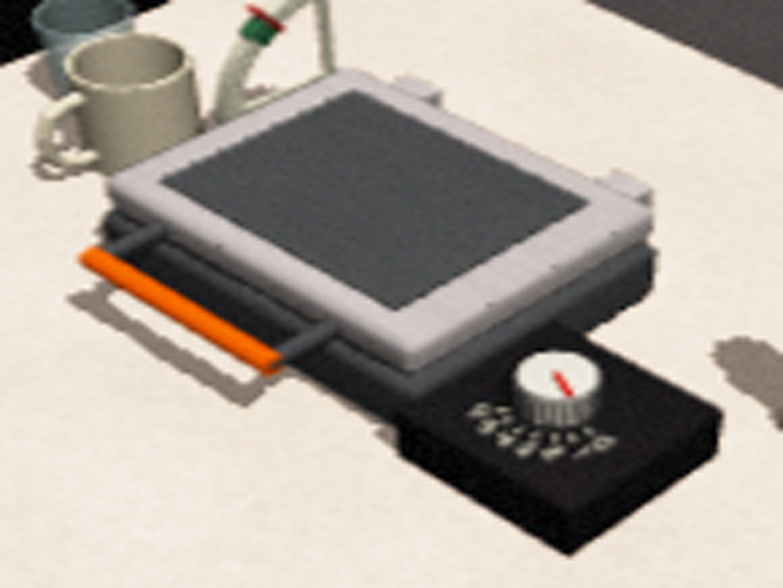

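View pics/top0z.png

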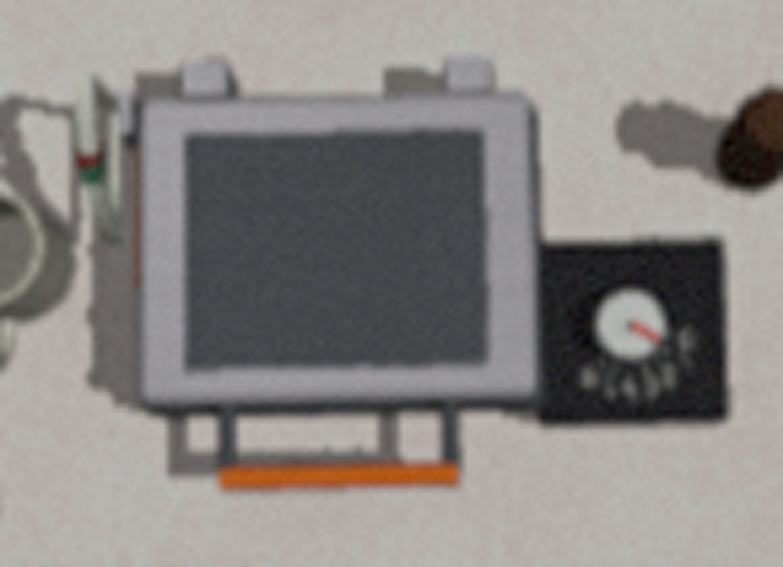

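```bash
python3 - <<'E'
from h import *
for n,(x0,y0,x1,y1) in [("side",(315,210,342,232)),("top",(322,190,342,212))]:
    im=cv2.imread(f"pics/{n}0.png")[:,:,::-1].copy(); c=r.get_calibration(n)
    hsv=cv2.cvtColor(im,cv2.COLOR_RGB2HSV).astype(int)
    sub=hsv[y0:y1,x0:x1]
    red=((sub[...,0]<10)|(sub[...,0]>170))&(sub[...,1]>70)&(sub[...,2]>100)
    wh=(sub[...,2]>165)
    m=(wh|red).astype(np.uint8)
    print(n); 
    k,l,s,ce=cv2.connectedComponentsWithStats(m); i=1+np.argmax(s[1:,4])
    p=np.argwhere(l==i)[:,::-1]+[x0,y0]
    cn=cv2.convexHull(p.astype(np.int32)); e=cv2.fitEllipse(cn); print(s[i],e, p.mean(0))
    print('dial',plane(c,*e[0],.082), plane(c,*p.mean(0),.082))
    rp=np.argwhere(red)[:,::-1]+[x0,y0]; print(rp.tolist())
    P=np.array([plane(c,*q,.083)[:2] for q in rp]); print(P.mean(0)); 
    d=P.mean(0)-plane(c,*e[0],.082)[:2]; print('dir',d)
    mw=np.argwhere(m[:])
    print('\n'.join(''.join('R' if red[a,b] else '#' if m[a,b] else '.' for b in range(m.shape[1])) for a in range(m.shape[0])))
E
```

```text
side
[  6   4  15  11 135] ((327.8381652832031, 218.99156188964844), (11.347089767456055, 14.571967124938965), 95.67772674560547) [327.81481481 219.05185185]
dial [ 0.55671383 -0.03581864  0.082     ] [ 0.55651216 -0.03593142  0.082     ]
[[327, 219], [328, 219], [328, 220], [329, 220], [328, 221], [329, 221], [329, 222], [330, 222], [329, 223], [330, 223], [330, 224]]
[ 0.55212571 -0.04411486]
dir [-0.00458811 -0.00829622]
...................########
....................#######
......................#####
.......................####
.........########........##
........##########........#
.......############........
......##############.......
......###############......
......######RR#######......
......#######RR######......
......#######RR#####.......
.......#######RR####.......
........######RR###........
..........#####R##.........
...........................
...........................
...........................
...........................
...........................
...........................
...........................
top
[ 4  5 11 10 83] ((331.3467102050781, 199.6759796142578), (9.76648235321045, 10.484930038452148), 95.32072448730469) [331.28915663 199.57831325]
dial [ 0.55656    -0.03573804  0.082     ] [ 0.55689082 -0.03553438  0.082     ]
[[332, 200], [333, 200], [333, 201], [334, 201], [335, 201], [335, 202], [336, 202]]
[ 0.55213737 -0.0448484 ]
dir [-0.00442263 -0.00911036]
....................
....................
....................
....................
....................
........####........
......########......
.....#########......
.....##########.....
....#####.#####.....
....#####.RR###.....
.....####.#RRR#.....
.....########RR.....
......#######.......
.......######.......
....................
....................
....................
....................
....................
....................
....................
```

```bash
python3 - <<'E'
from h import *
s=r.get_state(); print(Ro.from_quat(s['eef_rot']).as_matrix().round(3))
c=r.get_calibration('side'); t=r.get_calibration('top')
print('mill base',plane(c,379,234,0),'mill top(top)',plane(t,357,162,.142),plane(t,352,170,0))
print('mill top side',plane(c,384,199,.142))
w=r.get_calibration('wrist'); R=Ro.from_quat(s['eef_rot']).as_matrix()
print('cam in tool',R.T@(-w['R'].T@w['t']-s['tool_pos']), (w['R']@R).round(2))
for n,u,v in [('mug',210,187),('jar',197,233),('tumb',190,181)]: print(n,plane(t,u,v,.09))
# lid corners top z .094
for u,v in [(241,158),(314,157),(241,216),(315,214)]: print(plane(t,u,v,.094))
E
```

```text
[[ 0.937 -0.     0.35 ]
 [-0.35  -0.001  0.937]
 [ 0.    -1.    -0.001]]
mill base [ 6.76990036e-01 -1.28267526e-01  1.11022302e-16] mill top(top) [ 0.67715116 -0.11498719  0.142     ] [ 0.67744714 -0.11360094  0.        ]
mill top side [ 0.67431557 -0.12495461  0.142     ]
cam in tool [-0.06716236  0.01963177 -0.00022527] [[ 0.    0.    1.  ]
 [ 0.96 -0.26 -0.  ]
 [ 0.26  0.96 -0.  ]]
mug [0.58832372 0.37767401 0.09      ]
jar [0.43203414 0.41176819 0.09      ]
tumb [0.60711389 0.44656679 0.09      ]
[0.69062789 0.27687539 0.094     ]
[0.70100027 0.02734886 0.094     ]
[0.49231357 0.26711928 0.094     ]
[0.50530348 0.01895246 0.094     ]
```

>>> arm_command(
  deltas=[
    {"dx": 0.03,"dz": -0.026},
    {"dx": 0.065,"dz": -0.056},
    {"dx": 0.1,"dz": -0.087},
    {"dx": 0.136,"dz": -0.118},
    {"dx": 0.17,"dz": -0.148},
  ],
  claw=0.45,
  grip_force=30,
)

```text
invalid input at $.deltas[0]: expected keys dx, dy, dz, wx, wy, wz
```

>>> arm_command(
  deltas=[
    {"dx": 0.036,"dz": -0.031},
    {"dx": 0.072,"dz": -0.062},
    {"dx": 0.108,"dz": -0.094},
    {"dx": 0.144,"dz": -0.125},
    {"dx": 0.18,"dz": -0.156},
  ],
)

```text
invalid input at $.deltas[0]: expected keys dx, dy, dz, wx, wy, wz
```

>>> arm_command(
  deltas=[
    {"dx": 0.036,"dz": -0.031},
    {"dx": 0.072,"dz": -0.062},
    {"dx": 0.108,"dz": -0.094},
    {"dx": 0.144,"dz": -0.125},
    {"dx": 0.18,"dz": -0.156},
  ],
)

```text
invalid input at $.deltas[0]: expected keys dx, dy, dz, wx, wy, wz
```

>>> arm_command(
  deltas=[
    {"wy": 0.18},
    {"wy": 0.36},
    {"wy": 0.54},
    {"wy": 0.72},
    {"wy": 0.9},
  ],
)

```text
invalid input at $.deltas[0]: expected keys dx, dy, dz, wx, wy, wz
```

>>> arm_command(
  deltas=[
    {"dx": 0.03,"dy": 0,"dz": -0.026,"wx": 0,"wy": 0,"wz": 0},
    {"dx": 0.065,"dy": 0,"dz": -0.056,"wx": 0,"wy": 0,"wz": 0},
    {"dx": 0.1,"dy": 0,"dz": -0.087,"wx": 0,"wy": 0,"wz": 0},
    {"dx": 0.136,"dy": 0,"dz": -0.118,"wx": 0,"wy": 0,"wz": 0},
    {"dx": 0.17,"dy": 0,"dz": -0.148,"wx": 0,"wy": 0,"wz": 0},
  ],
  claw=0.45,
  grip_force=30,
)

```text
clock: 0.65
tool_pos: [0.327, 0.3853, 0.4046]
eef_rot: [0.696, -0.126, 0.126, -0.696]
contact_force: [0.7, 0.5, -0.3]
opening: 0.721
```

>>> arm_command(
  deltas=[
    {"dx": 0.036,"dy": 0,"dz": -0.031,"wx": 0,"wy": 0,"wz": 0},
    {"dx": 0.072,"dy": 0,"dz": -0.062,"wx": 0,"wy": 0,"wz": 0},
    {"dx": 0.108,"dy": 0,"dz": -0.094,"wx": 0,"wy": 0,"wz": 0},
    {"dx": 0.144,"dy": 0,"dz": -0.125,"wx": 0,"wy": 0,"wz": 0},
    {"dx": 0.18,"dy": 0,"dz": -0.156,"wx": 0,"wy": 0,"wz": 0},
  ],
)

```text
clock: 1.15
tool_pos: [0.4408, 0.1763, 0.4047]
eef_rot: [-0.696, 0.126, -0.126, 0.696]
contact_force: [1.3, 0.3, 1.1]
opening: 0.725
```

>>> arm_command(
  deltas=[
    {"dx": 0.036,"dy": 0,"dz": -0.031,"wx": 0,"wy": 0,"wz": 0},
    {"dx": 0.072,"dy": 0,"dz": -0.062,"wx": 0,"wy": 0,"wz": 0},
    {"dx": 0.108,"dy": 0,"dz": -0.094,"wx": 0,"wy": 0,"wz": 0},
    {"dx": 0.144,"dy": 0,"dz": -0.125,"wx": 0,"wy": 0,"wz": 0},
    {"dx": 0.18,"dy": 0,"dz": -0.156,"wx": 0,"wy": 0,"wz": 0},
  ],
)

```text
clock: 1.65
tool_pos: [0.5548, -0.033, 0.4046]
eef_rot: [-0.696, 0.126, -0.126, 0.696]
contact_force: [0.8, 0.5, -0.1]
opening: 0.726
```

>>> arm_command(
  deltas=[
    {"dx": 0,"dy": 0,"dz": 0,"wx": 0,"wy": 0.18,"wz": 0},
    {"dx": 0,"dy": 0,"dz": 0,"wx": 0,"wy": 0.36,"wz": 0},
    {"dx": 0,"dy": 0,"dz": 0,"wx": 0,"wy": 0.54,"wz": 0},
    {"dx": 0,"dy": 0,"dz": 0,"wx": 0,"wy": 0.72,"wz": 0},
    {"dx": 0,"dy": 0,"dz": 0,"wx": 0,"wy": 0.9,"wz": 0},
  ],
)

```text
clock: 2.15
tool_pos: [0.5541, -0.0311, 0.4045]
eef_rot: [0.608, -0.361, 0.36, -0.608]
contact_force: [0.2, 1.1, 0.1]
opening: 0.72
```

```bash
cat > st.py <<'E'
from h import *
import sys
s=r.get_state(); R=Ro.from_quat(s['eef_rot']).as_matrix()
np.set_printoptions(precision=4,suppress=True)
print(s['clock'],s['tool_pos'],'gp',s['tool_pos']+R[:,1]*.147,'q',s['q'],'F',s['contact_force'],s['moment'],s['opening']); print(R)
print('jaw az',np.degrees(np.arctan2(R[1,2],R[0,2])))
def delta(tgt): print('tool delta',R.T@(np.array(tgt)-s['tool_pos']))
if len(sys.argv)>3: delta([float(a) for a in sys.argv[1:4]])
E
python3 st.py .5566 -.0358 .300
```

```text
2.15 [ 0.5541 -0.0311  0.4045] gp [ 0.554  -0.0311  0.2575] q [ 0.0132  0.5934 -0.0659  1.7839  0.0529  0.7666  0.4207] F [0.1716 1.1294 0.1049] [-0.0594  0.02   -0.0152] 0.7204195084359242
[[ 0.4797 -0.0006  0.8775]
 [-0.8775  0.0001  0.4797]
 [-0.0004 -1.     -0.0005]]
jaw az 28.66329792527464
tool delta [0.0054 0.1045 0.    ]
```

Descend to hover first, correcting the x offset, and take a wrist picture to check the centring.

>>> arm_command(
  deltas=[
    {"dx": 0.002,"dy": 0.02,"dz": 0,"wx": 0,"wy": 0,"wz": 0},
    {"dx": 0.005,"dy": 0.05,"dz": 0,"wx": 0,"wy": 0,"wz": 0},
    {"dx": 0.005,"dy": 0.08,"dz": 0,"wx": 0,"wy": 0,"wz": 0},
    {"dx": 0.005,"dy": 0.105,"dz": 0,"wx": 0,"wy": 0,"wz": 0},
    {"dx": 0.005,"dy": 0.105,"dz": 0,"wx": 0,"wy": 0,"wz": 0},
  ],
)

```text
clock: 2.65
tool_pos: [0.5553, -0.0353, 0.2967]
eef_rot: [0.611, -0.361, 0.357, -0.608]
contact_force: [-0.8, 0.1, -0.2]
opening: 0.726
```

```bash
python3 st.py .5566 -.0358 .219; python3 - <<'E'
from h import *
im=r.snapshot('wrist'); cv2.imwrite('pics/w1.png',im[:,:,::-1])
E
```

```text
2.65 [ 0.5553 -0.0353  0.2967] gp [ 0.5542 -0.0353  0.1497] q [ 0.0141  0.7546 -0.0563  1.871   0.0763  0.5251  0.4132] F [-0.7663  0.1445 -0.1953] [-0.0384  0.1029  0.0266] 0.7260921696602574
[[ 0.4851 -0.007   0.8744]
 [-0.8745  0.0001  0.4851]
 [-0.0035 -1.     -0.0061]]
jaw az 29.019818304314136
tool delta [0.0014 0.0777 0.0014]
```

View pics/w1.png

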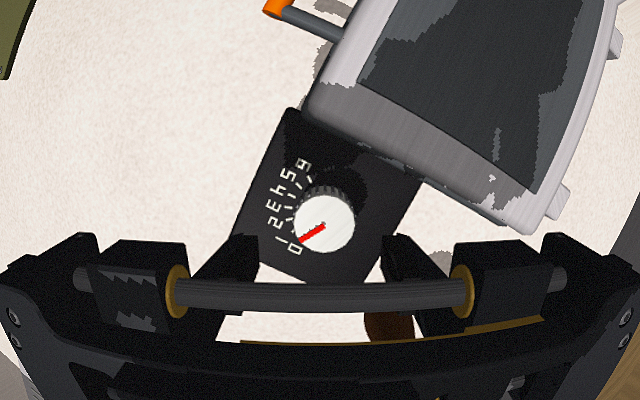

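The wrist view has the dial at (324,224) between the fingers, with its pointer at 1. I'll check its position by ray.

```bash
python3 - <<'E'
from h import *
c=r.get_calibration('wrist')
im=cv2.imread('pics/w1.png'); h=cv2.cvtColor(im,cv2.COLOR_BGR2HSV)
m=((h[...,2]>200)|((h[...,1]>150)&(h[...,2]>150))).astype(np.uint8)[185:262,285:365]
m=cv2.morphologyEx(m,cv2.MORPH_OPEN,np.ones((5,5),np.uint8))
k,l,s,ce=cv2.connectedComponentsWithStats(m);i=1+np.argmax(s[1:,4]);print(s[i],ce[i])
print(plane(c,ce[i][0]+285,ce[i][1]+185,.082,True))
E
```

```text
[   9   11   60   56 2597] [38.97728148 38.31343858]
[ 0.55932733 -0.03645271  0.082     ]
```

>>> arm_command(
  deltas=[
    {"dx": 0.002,"dy": 0.02,"dz": 0.002,"wx": 0,"wy": 0,"wz": 0},
    {"dx": 0.002,"dy": 0.04,"dz": 0.002,"wx": 0,"wy": 0,"wz": 0},
    {"dx": 0.002,"dy": 0.06,"dz": 0.002,"wx": 0,"wy": 0,"wz": 0},
    {"dx": 0.002,"dy": 0.074,"dz": 0.002,"wx": 0,"wy": 0,"wz": 0},
    {"dx": 0.002,"dy": 0.074,"dz": 0.002,"wx": 0,"wy": 0,"wz": 0},
  ],
)

```text
clock: 3.2
tool_pos: [0.5592, -0.0361, 0.2252]
eef_rot: [0.609, -0.359, 0.358, -0.609]
contact_force: [0.2, -0.2, -0.1]
opening: 0.723
```

```bash
python3 st.py .5575 -.036 .220
```

```text
3.2 [ 0.5592 -0.0361  0.2252] gp [ 0.5591 -0.0361  0.0782] q [ 0.0073  0.8775 -0.0427  1.8907  0.0891  0.3765  0.4033] F [ 0.1662 -0.2295 -0.0828] [-0.0498  0.0745 -0.0586] 0.7225309534312611
[[ 0.4849 -0.0013  0.8746]
 [-0.8746  0.0001  0.4849]
 [-0.0007 -1.     -0.0011]]
jaw az 29.006299310908346
tool delta [-0.0009  0.0052 -0.0015]
```

>>> arm_command(
  deltas=[
    {"dx": -0.001,"dy": 0.005,"dz": -0.001,"wx": 0,"wy": 0,"wz": 0},
    {"dx": -0.001,"dy": 0.005,"dz": -0.001,"wx": 0,"wy": 0,"wz": 0},
    {"dx": -0.001,"dy": 0.005,"dz": -0.001,"wx": 0,"wy": 0,"wz": 0},
    {"dx": -0.001,"dy": 0.005,"dz": -0.001,"wx": 0,"wy": 0,"wz": 0},
    {"dx": -0.001,"dy": 0.005,"dz": -0.001,"wx": 0,"wy": 0,"wz": 0},
  ],
  claw=-0.2,
  grip_force=25,
)

```text
clock: 3.7
tool_pos: [0.5578, -0.036, 0.2214]
eef_rot: [0.609, -0.359, 0.359, -0.609]
contact_force: [-1.8, -0.5, 5.3]
opening: 0.47
```

```bash
python3 st.py .5575 -.036 .220
```

```text
3.7 [ 0.5578 -0.036   0.2214] gp [ 0.5578 -0.036   0.0744] q [ 0.006   0.8832 -0.041   1.8964  0.0898  0.3638  0.4018] F [-1.7662 -0.5356  5.2679] [-0.1864  0.4305 -0.0439] 0.46995013204670577
[[ 0.4846  0.      0.8747]
 [-0.8747 -0.0002  0.4846]
 [ 0.0002 -1.     -0.0001]]
jaw az 28.985496342271993
tool delta [-0.0002  0.0014 -0.0003]
```

>>> arm_command(
  deltas=[
    {"dx": 0,"dy": 0,"dz": 0,"wx": 0,"wy": 0.1,"wz": 0},
    {"dx": 0,"dy": 0,"dz": 0,"wx": 0,"wy": 0.24,"wz": 0},
    {"dx": 0,"dy": 0,"dz": 0,"wx": 0,"wy": 0.39,"wz": 0},
    {"dx": 0,"dy": 0,"dz": 0,"wx": 0,"wy": 0.53,"wz": 0},
    {"dx": 0,"dy": 0,"dz": 0,"wx": 0,"wy": 0.67,"wz": 0},
  ],
)

```text
clock: 4.2
tool_pos: [0.5579, -0.036, 0.2213]
eef_rot: [0.494, -0.506, 0.506, -0.494]
contact_force: [-2.2, -0.3, 4.8]
opening: 0.469
```

>>> arm_command(
  deltas=[
    {"dx": 0,"dy": 0,"dz": 0,"wx": 0,"wy": 0.14,"wz": 0},
    {"dx": 0,"dy": 0,"dz": 0,"wx": 0,"wy": 0.28,"wz": 0},
    {"dx": 0,"dy": 0,"dz": 0,"wx": 0,"wy": 0.42,"wz": 0},
    {"dx": 0,"dy": 0,"dz": 0,"wx": 0,"wy": 0.56,"wz": 0},
    {"dx": 0,"dy": 0,"dz": 0,"wx": 0,"wy": 0.67,"wz": 0},
  ],
)

```text
clock: 4.7
tool_pos: [0.5578, -0.0361, 0.2213]
eef_rot: [0.345, -0.617, 0.617, -0.345]
contact_force: [-1.6, -0.6, 6.0]
opening: 0.467
```

>>> arm_command(
  deltas=[
    {"dx": 0,"dy": 0,"dz": 0,"wx": 0,"wy": 0,"wz": 0},
    {"dx": 0,"dy": 0,"dz": 0,"wx": 0,"wy": 0,"wz": 0},
    {"dx": 0,"dy": 0,"dz": 0,"wx": 0,"wy": 0,"wz": 0},
    {"dx": 0,"dy": 0,"dz": 0,"wx": 0,"wy": 0,"wz": 0},
    {"dx": 0,"dy": 0,"dz": 0,"wx": 0,"wy": 0,"wz": 0},
  ],
)

```text
clock: 5.2
tool_pos: [0.5578, -0.0361, 0.2213]
eef_rot: [0.347, -0.616, 0.616, -0.347]
contact_force: [-2.3, -0.9, 7.1]
opening: 0.47
```

```bash
python3 st.py; python3 - <<'E'
from h import *
im=r.snapshot('wrist'); cv2.imwrite('pics/w2.png',im[:,:,::-1])
E
```

```text
5.2 [ 0.5578 -0.0361  0.2213] gp [ 0.5578 -0.0361  0.0743] q [-0.1159  0.8958  0.1686  1.903  -0.3679  0.3727 -0.2117] F [-2.2891 -0.8578  7.1098] [-0.2046  0.5778 -0.0042] 0.4703239020593958
[[-0.5197  0.0001  0.8544]
 [-0.8544 -0.0001 -0.5197]
 [ 0.     -1.      0.0001]]
jaw az -31.311146198021493
```

View pics/w2.png

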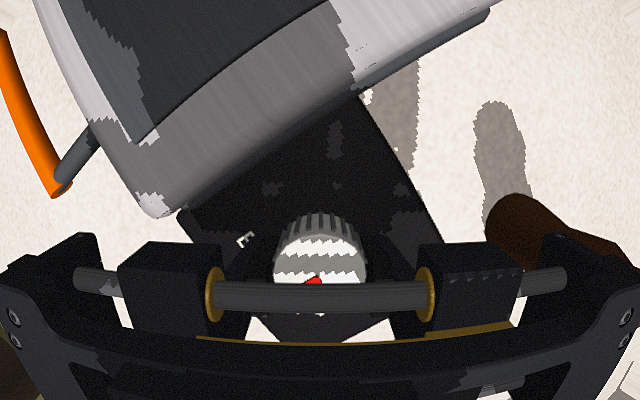

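The pointer is mostly hidden behind the gripper. I'll open, rise straight up and look again.

>>> arm_command(
  deltas=[
    {"dx": 0,"dy": 0,"dz": 0,"wx": 0,"wy": 0,"wz": 0},
    {"dx": 0,"dy": 0,"dz": 0,"wx": 0,"wy": 0,"wz": 0},
    {"dx": 0,"dy": -0.01,"dz": 0,"wx": 0,"wy": 0,"wz": 0},
    {"dx": 0,"dy": -0.05,"dz": 0,"wx": 0,"wy": 0,"wz": 0},
    {"dx": 0,"dy": -0.09,"dz": 0,"wx": 0,"wy": 0,"wz": 0},
  ],
  claw=0.4,
)

```text
clock: 5.75
tool_pos: [0.5578, -0.0357, 0.3116]
eef_rot: [-0.347, 0.617, -0.616, 0.346]
contact_force: [0.5, -0.1, 0.3]
opening: 0.7
```

```bash
python3 st.py; python3 - <<'E'
from h import *
im=r.snapshot('wrist'); cv2.imwrite('pics/w3.png',im[:,:,::-1])
E
```

```text
5.75 [ 0.5578 -0.0357  0.3116] gp [ 0.5575 -0.0357  0.1646] q [-0.1669  0.7518  0.2537  1.8663 -0.3259  0.5657 -0.2478] F [ 0.5073 -0.0541  0.2855] [-0.0483  0.0207  0.0334] 0.7000363067051816
[[-0.5195 -0.0017  0.8545]
 [-0.8545  0.0002 -0.5195]
 [ 0.0007 -1.     -0.0016]]
jaw az -31.298860557906085
```

View pics/w3.png

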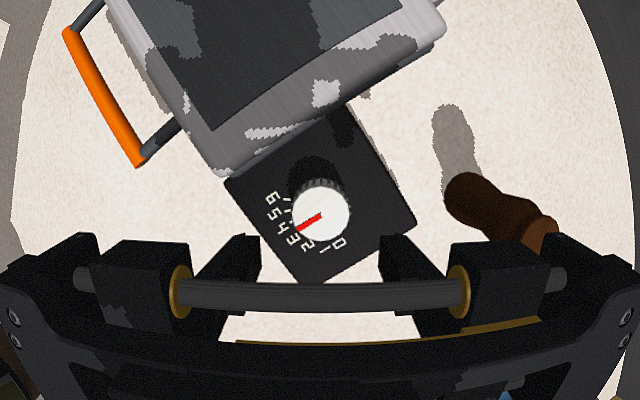

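```bash
python3 - <<'E'
from h import *
c=r.get_calibration('wrist')
im=cv2.imread('pics/w3.png'); h=cv2.cvtColor(im,cv2.COLOR_BGR2HSV)
m=((h[...,2]>200)|((h[...,1]>150)&(h[...,2]>150))).astype(np.uint8)[180:250,285:365]
m=cv2.morphologyEx(m,cv2.MORPH_OPEN,np.ones((7,7),np.uint8))
k,l,s,ce=cv2.connectedComponentsWithStats(m);i=1+np.argmax(s[1:,4]);print(s[i],ce[i])
C=plane(c,ce[i][0]+285,ce[i][1]+180,.082,True)
red=((h[...,0]<8)|(h[...,0]>172))&(h[...,1]>150)&(h[...,2]>120); sub=np.zeros_like(red); sub[185:245,288:350]=red[185:245,288:350]
P=np.array([plane(c,v,u,.083,True)[:2] for u,v in np.argwhere(sub)])
vx,vy,x,y=cv2.fitLine(P.astype(np.float32),cv2.DIST_L2,0,.01,.01).ravel()
d=np.array([vx,vy]); 
if vx>0:d=-d
print(C,P.mean(0),len(P)); yaw=np.arctan2(-d[1],-d[0]); print('pointer yaw',yaw,'dial if grill yaw .047:',1.4-(yaw-.047))
im2=cv2.resize(im[170:270,240:400],None,fx=5,fy=5,interpolation=cv2.INTER_CUBIC); cv2.imwrite('pics/w3z.png',im2)
E
```

```text
[   8    7   56   54 2302] [35.60512598 33.22893136]
[ 0.56215158 -0.03858553  0.082     ] [ 0.55064382 -0.03946398] 144
pointer yaw 0.027942786 dial if grill yaw .047: 1.4190571
```

View pics/w3z.png

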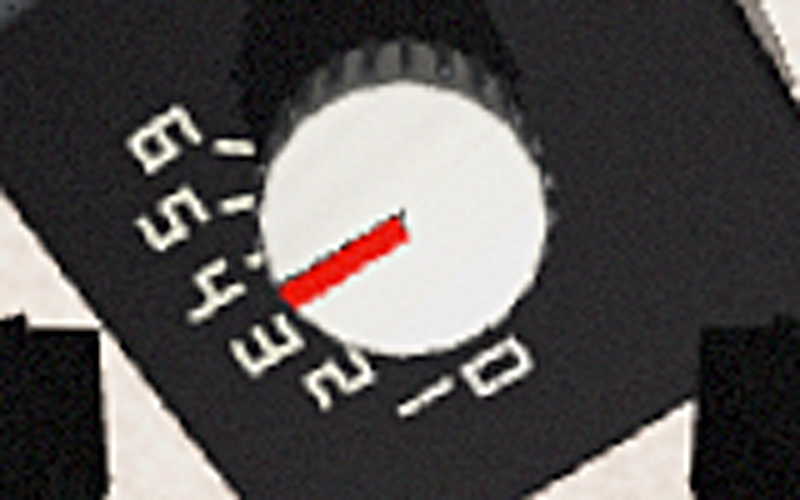

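>>> arm_command(
  deltas=[
    {"dx": -0.02,"dy": 0,"dz": -0.036,"wx": 0,"wy": -0.15,"wz": 0},
    {"dx": -0.042,"dy": 0,"dz": -0.072,"wx": 0,"wy": -0.3,"wz": 0},
    {"dx": -0.063,"dy": 0,"dz": -0.108,"wx": 0,"wy": -0.46,"wz": 0},
    {"dx": -0.084,"dy": 0,"dz": -0.146,"wx": 0,"wy": -0.61,"wz": 0},
    {"dx": -0.103,"dy": 0,"dz": -0.18,"wx": 0,"wy": -0.756,"wz": 0},
  ],
  claw=-0.16,
)

```text
clock: 6.3
tool_pos: [0.4567, 0.1475, 0.3113]
eef_rot: [-0.513, 0.487, -0.487, 0.514]
contact_force: [0.6, 1.0, -0.7]
opening: 0.414
```

>>> arm_command(
  deltas=[
    {"dx": 0,"dy": 0,"dz": 0,"wx": 0,"wy": 0,"wz": 0},
    {"dx": 0,"dy": 0,"dz": 0,"wx": 0,"wy": 0,"wz": 0},
    {"dx": 0,"dy": 0,"dz": 0,"wx": 0,"wy": 0,"wz": 0},
    {"dx": 0,"dy": 0,"dz": 0,"wx": 0,"wy": 0,"wz": 0},
    {"dx": 0,"dy": 0,"dz": 0,"wx": 0,"wy": 0,"wz": 0},
  ],
)

```text
clock: 6.8
tool_pos: [0.4583, 0.1446, 0.3107]
eef_rot: [-0.511, 0.488, -0.489, 0.511]
contact_force: [0.2, 0.1, 0.0]
opening: 0.421
```

```bash
python3 st.py .4575 .146 .226; python3 - <<'E'
from h import *
c=r.get_calibration('wrist')
im=r.snapshot('wrist'); cv2.imwrite('pics/w4.png',im[:,:,::-1])
m=orange(im); k,l,s,ce=cv2.connectedComponentsWithStats(m)
for i in range(1,k):
    if s[i,4]>60:
        P=np.array([plane(c,v,u,.079,True)[:2] for u,v in np.argwhere(l==i)])
        print(s[i],P.mean(0),P.min(0),P.max(0),cv2.fitLine(P.astype(np.float32),cv2.DIST_L2,0,.01,.01).ravel())
E
```

```text
6.8 [0.4583 0.1446 0.3107] gp [0.4584 0.1446 0.1637] q [-0.48    0.672   0.1254  2.0922 -0.2056  0.3882 -0.146 ] F [0.1547 0.0571 0.0047] [-0.1205  0.0293 -0.0608] 0.42134595762555843
[[ 0.0449  0.0005  0.999 ]
 [-0.999  -0.0004  0.0449]
 [ 0.0005 -1.      0.0005]]
jaw az 2.5730129288909613
tool delta [-0.0015  0.0847 -0.0008]
[482  46  83  21 149] [0.61271466 0.27911864] [0.57363993 0.27677768] [0.66149171 0.28164856] [0.9990344  0.04393501 0.61271465 0.27911863]
[ 307  107   23  176 3256] [0.45765017 0.15188106] [0.44870927 0.08665739] [0.4671462  0.21889596] [ 0.02952833 -0.99956393  0.45765018  0.15188105]
```

View pics/w4.png

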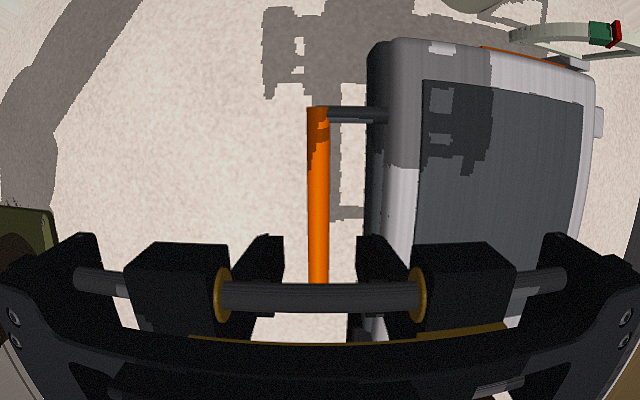

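The bar lies centred between the fingers, with its upper end at (318,108). Its line passes x=0.458 at the grasp, so I descend and pinch.

>>> arm_command(
  deltas=[
    {"dx": 0,"dy": 0.025,"dz": 0,"wx": 0,"wy": 0,"wz": 0},
    {"dx": 0,"dy": 0.05,"dz": -0.001,"wx": 0,"wy": 0,"wz": 0},
    {"dx": 0,"dy": 0.072,"dz": -0.001,"wx": 0,"wy": 0,"wz": 0},
    {"dx": 0,"dy": 0.084,"dz": -0.001,"wx": 0,"wy": 0,"wz": 0},
    {"dx": 0,"dy": 0.084,"dz": -0.001,"wx": 0,"wy": 0,"wz": 0},
  ],
)

```text
clock: 7.35
tool_pos: [0.4566, 0.1452, 0.2255]
eef_rot: [0.512, -0.489, 0.488, -0.511]
contact_force: [0.3, -0.5, -0.1]
opening: 0.419
```

>>> arm_command(
  deltas=[
    {"dx": 0,"dy": 0.001,"dz": 0,"wx": 0,"wy": 0,"wz": 0},
    {"dx": 0,"dy": 0.001,"dz": 0,"wx": 0,"wy": 0,"wz": 0},
    {"dx": 0,"dy": 0.001,"dz": 0,"wx": 0,"wy": 0,"wz": 0},
    {"dx": 0,"dy": 0.001,"dz": 0,"wx": 0,"wy": 0,"wz": 0},
    {"dx": 0,"dy": 0.001,"dz": 0,"wx": 0,"wy": 0,"wz": 0},
  ],
  claw=-1,
  grip_force=30,
)

```text
clock: 7.85
tool_pos: [0.4572, 0.1457, 0.2265]
eef_rot: [-0.511, 0.488, -0.488, 0.512]
contact_force: [1.5, 0.3, 7.1]
opening: 0.165
```

```bash
python3 st.py
```

```text
7.85 [0.4572 0.1457 0.2265] gp [0.4575 0.1458 0.0795] q [-0.438   0.8354  0.0544  2.1341 -0.2321  0.1753 -0.1256] F [1.5395 0.2804 7.1059] [-0.0993 -0.0245 -0.0093] 0.16499182917630037
[[ 0.0473  0.0021  0.9989]
 [-0.9989  0.0006  0.0473]
 [-0.0005 -1.      0.0021]]
jaw az 2.7130866309878803
```

```bash
cat > arc.py <<'E'
import numpy as np,sys
def p(t): f=t+.0165; return .242*np.array([np.cos(.0165)-np.cos(f),-(np.sin(f)-np.sin(.0165))])
a,b=map(float,sys.argv[1:3])
for k in range(1,6):
    d=p(a+(b-a)*k/5)-p(a); print('dy %.3f dz %.3f'%(d[1],d[0]))
E
for x in "0 .1" ".1 .3" ".3 .5" ".5 .7" ".7 .9" ".9 1.1" "1.1 .88"; do echo $x; python3 arc.py $x;done
```

```text
0 .1
dy -0.005 dz 0.000
dy -0.010 dz 0.000
dy -0.015 dz 0.001
dy -0.019 dz 0.001
dy -0.024 dz 0.002
.1 .3
dy -0.010 dz 0.001
dy -0.019 dz 0.003
dy -0.029 dz 0.005
dy -0.038 dz 0.008
dy -0.047 dz 0.010
.3 .5
dy -0.009 dz 0.003
dy -0.018 dz 0.007
dy -0.027 dz 0.011
dy -0.036 dz 0.015
dy -0.044 dz 0.020
.5 .7
dy -0.008 dz 0.005
dy -0.016 dz 0.010
dy -0.024 dz 0.016
dy -0.032 dz 0.022
dy -0.039 dz 0.028
.7 .9
dy -0.007 dz 0.007
dy -0.014 dz 0.013
dy -0.021 dz 0.020
dy -0.027 dz 0.028
dy -0.033 dz 0.035
.9 1.1
dy -0.006 dz 0.008
dy -0.011 dz 0.016
dy -0.016 dz 0.024
dy -0.021 dz 0.032
dy -0.025 dz 0.041
1.1 .88
dy 0.005 dz -0.009
dy 0.010 dz -0.019
dy 0.016 dz -0.028
dy 0.022 dz -0.036
dy 0.028 dz -0.045
```

>>> arm_command(
  deltas=[
    {"dx": 0,"dy": -0.005,"dz": 0,"wx": 0,"wy": 0,"wz": 0},
    {"dx": 0,"dy": -0.01,"dz": 0,"wx": 0,"wy": 0,"wz": 0},
    {"dx": 0,"dy": -0.015,"dz": 0.001,"wx": 0,"wy": 0,"wz": 0},
    {"dx": 0,"dy": -0.019,"dz": 0.001,"wx": 0,"wy": 0,"wz": 0},
    {"dx": 0,"dy": -0.024,"dz": 0.002,"wx": 0,"wy": 0,"wz": 0},
  ],
  grip_force=40,
)

```text
clock: 8.35
tool_pos: [0.4589, 0.1459, 0.2498]
eef_rot: [-0.512, 0.488, -0.488, 0.512]
contact_force: [4.0, 0.9, -12.9]
opening: 0.165
```

```bash
python3 st.py; python3 - <<'E'
from h import *
im=r.snapshot('side'); cv2.imwrite('pics/s5.png',cv2.resize(im[100:280,200:440],None,fx=3.3,fy=3.3)[:,:,::-1])
E
```

```text
8.35 [0.4589 0.1459 0.2498] gp [0.459  0.1459 0.1028] q [-0.4491  0.7897  0.0745  2.1216 -0.2267  0.2373 -0.1284] F [  4.0126   0.8876 -12.8748] [-0.0401 -0.3651  0.0163] 0.16456778768553035
[[ 0.0476  0.0002  0.9989]
 [-0.9989  0.0001  0.0476]
 [-0.0001 -1.      0.0002]]
jaw az 2.726154279600402
```

View pics/s5.png

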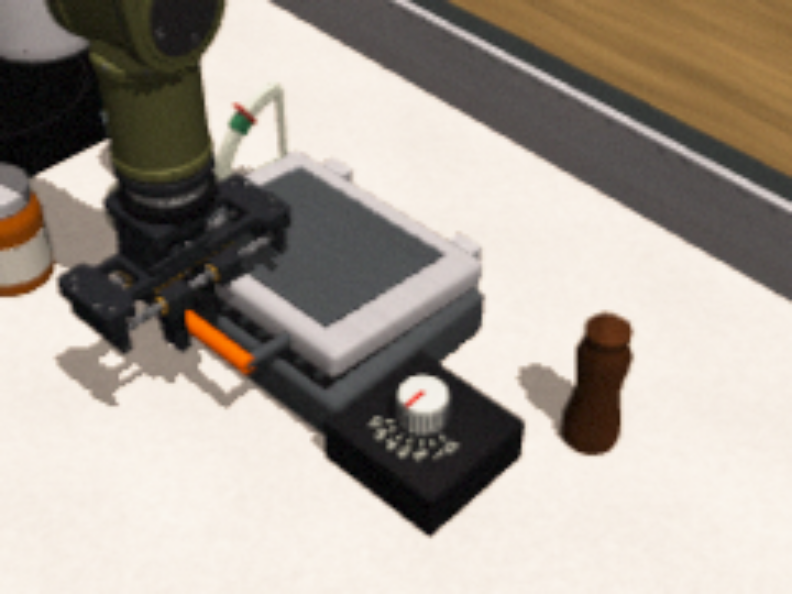

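The lid is rising in the grip: the side view shows the bar between the fingers, and the pointer (near (412,400) in the crop) at 4. Continue along the arc.

>>> arm_command(
  deltas=[
    {"dx": 0,"dy": -0.01,"dz": 0.001,"wx": 0,"wy": 0,"wz": 0},
    {"dx": 0,"dy": -0.019,"dz": 0.003,"wx": 0,"wy": 0,"wz": 0},
    {"dx": 0,"dy": -0.029,"dz": 0.005,"wx": 0,"wy": 0,"wz": 0},
    {"dx": 0,"dy": -0.038,"dz": 0.008,"wx": 0,"wy": 0,"wz": 0},
    {"dx": 0,"dy": -0.047,"dz": 0.01,"wx": 0,"wy": 0,"wz": 0},
  ],
)

```text
clock: 8.9
tool_pos: [0.4694, 0.1463, 0.2971]
eef_rot: [-0.511, 0.488, -0.488, 0.512]
contact_force: [8.4, 0.6, -12.8]
opening: 0.158
```

>>> arm_command(
  deltas=[
    {"dx": 0,"dy": -0.009,"dz": 0.003,"wx": 0,"wy": 0,"wz": 0},
    {"dx": 0,"dy": -0.018,"dz": 0.007,"wx": 0,"wy": 0,"wz": 0},
    {"dx": 0,"dy": -0.027,"dz": 0.011,"wx": 0,"wy": 0,"wz": 0},
    {"dx": 0,"dy": -0.036,"dz": 0.015,"wx": 0,"wy": 0,"wz": 0},
    {"dx": 0,"dy": -0.044,"dz": 0.02,"wx": 0,"wy": 0,"wz": 0},
  ],
)

```text
clock: 9.4
tool_pos: [0.4898, 0.1472, 0.3411]
eef_rot: [-0.511, 0.487, -0.489, 0.513]
contact_force: [8.4, 0.8, -14.1]
opening: 0.152
```

```bash
python3 st.py; python3 - <<'E'
from h import *
im=r.snapshot('side'); cv2.imwrite('pics/s6.png',cv2.resize(im[80:280,200:440],None,fx=3,fy=3)[:,:,::-1])
E
```

```text
9.4 [0.4898 0.1472 0.3411] gp [0.4903 0.1473 0.1941] q [-0.4788  0.6461  0.1559  1.9823 -0.1866  0.523  -0.1448] F [  8.4278   0.8433 -14.1212] [ 0.1314 -1.2334  0.0769] 0.1524936233739567
[[ 0.0473  0.0036  0.9989]
 [-0.9989  0.0005  0.0473]
 [-0.0003 -1.      0.0037]]
jaw az 2.711872497749511
```

View pics/s6.png

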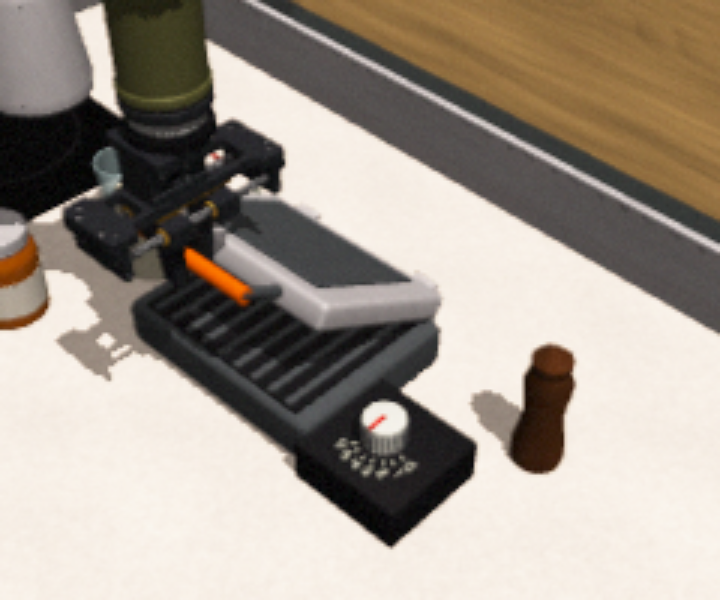

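The bar is still between the fingers, with its right end near (248,297) in the crop. There is about 14 N of pull towards the hinge, so I check the real lid angle from the bar's end.

```bash
cat > ang.py <<'E'
from h import *
import sys
from scipy.optimize import minimize_scalar
# bar near(-y) end lower-right tip in side image vs model
yaw=.047; X=np.array([np.cos(yaw),np.sin(yaw),0]);Y=np.array([-np.sin(yaw),np.cos(yaw),0])
B0=np.array([.4575,.1440,.079]); H=B0+.242*X-np.array([0,0,.004])
def bar(th,y): f=th+.0165; return H+.24203*(-np.cos(f)*X+np.array([0,0,np.sin(f)]))+Y*y
def lidang(im,verbose=True):
    c=r.get_calibration('side'); m=orange(im); m[:, :225]=0; m[:120]=0; m[300:]=0; m[:,330:]=0
    k,l,s,ce=cv2.connectedComponentsWithStats(m); i=1+np.argmax(s[1:,4])
    p=np.argwhere(l==i)[:,::-1].astype(np.float32)
    vx,vy,cx,cy=cv2.fitLine(p,cv2.DIST_L2,0,.01,.01).ravel()
    if vx<0: vx,vy=-vx,-vy
    # line residual: image normal distance of projected bar axis at y=-.04,-.07
    n=np.array([-vy,vx])
    f=lambda t: sum(((np.array(proj(c,bar(t,y)))-[cx,cy])@n)**2 for y in (-.035,-.065))
    t=minimize_scalar(f,bounds=(-.1,1.45),method='bounded')
    e=((p-[cx,cy])@[vx,vy]).max(); tip=(cx+e*vx,cy+e*vy)
    print('bar px',s[i],'lid angle',t.x,'res',t.fun**.5,'tip',tip,'model tip',proj(c,bar(t.x,-.075)))
    return t.x
if __name__=="__main__":
    n=sys.argv[1]; im=r.snapshot('side'); cv2.imwrite(f'pics/{n}.png',im[:,:,::-1]); lidang(im)
E
python3 - <<'E'
from ang import *
lidang(cv2.imread('pics/side0.png')[:,:,::-1].copy())
E
python3 ang.py s7; python3 st.py|head -1
```

```text
bar px [240 189  37  30 239] lid angle 0.0017672524191570482 res 0.028232632368925495 tip (np.float32(275.867), np.float32(216.87253)) model tip (np.float64(275.92464133188923), np.float64(216.8747815787852))
bar px [262 162  22  19 145] lid angle 0.5197718736720965 res 0.14154241124135425 tip (np.float32(282.8998), np.float32(178.7276)) model tip (np.float64(282.3111775086657), np.float64(178.106257106919))
9.5 [0.49   0.1472 0.3416] gp [0.4907 0.1473 0.1946] q [-0.4787  0.6454  0.1561  1.9818 -0.1866  0.5232 -0.1448] F [  9.0228   1.4848 -12.8953] [ 0.0788 -1.3027 -0.0005] 0.15547762524651682
```

Angle about 0.51 rad, as planned. I go on, easing about 2 mm towards the hinge.

>>> arm_command(
  deltas=[
    {"dx": 0,"dy": -0.008,"dz": 0.006,"wx": 0,"wy": 0,"wz": 0},
    {"dx": 0,"dy": -0.016,"dz": 0.012,"wx": 0,"wy": 0,"wz": 0},
    {"dx": 0,"dy": -0.023,"dz": 0.018,"wx": 0,"wy": 0,"wz": 0},
    {"dx": 0,"dy": -0.031,"dz": 0.024,"wx": 0,"wy": 0,"wz": 0},
    {"dx": 0,"dy": -0.038,"dz": 0.03,"wx": 0,"wy": 0,"wz": 0},
  ],
)

```text
clock: 10.0
tool_pos: [0.5186, 0.1486, 0.3786]
eef_rot: [0.512, -0.488, 0.488, -0.512]
contact_force: [7.9, 1.1, -13.5]
opening: 0.15
```

```bash
python3 st.py|head -1; python3 ang.py s8
```

```text
10.0 [0.5186 0.1486 0.3786] gp [0.5186 0.1486 0.2316] q [-0.4743  0.6192  0.18    1.8651 -0.1675  0.6722 -0.1479] F [  7.9218   1.0894 -13.5488] [ 0.1924 -0.9431  0.0125] 0.14971382036954828
bar px [269 146  22  18 138] lid angle 0.7131632740206514 res 0.1685845065036019 tip (np.float32(288.9902), np.float32(161.52197)) model tip (np.float64(289.4713132666143), np.float64(161.6042545533456))
```

View pics/s8.png

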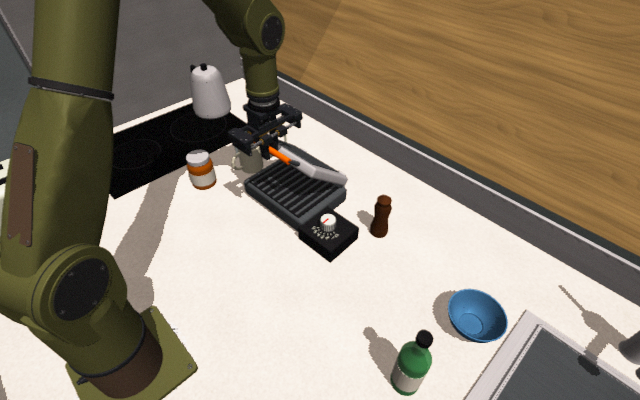

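>>> arm_command(
  deltas=[
    {"dx": 0,"dy": -0.007,"dz": 0.007,"wx": 0,"wy": 0,"wz": 0},
    {"dx": 0,"dy": -0.013,"dz": 0.014,"wx": 0,"wy": 0,"wz": 0},
    {"dx": 0,"dy": -0.019,"dz": 0.022,"wx": 0,"wy": 0,"wz": 0},
    {"dx": 0,"dy": -0.025,"dz": 0.03,"wx": 0,"wy": 0,"wz": 0},
    {"dx": 0,"dy": -0.031,"dz": 0.037,"wx": 0,"wy": 0,"wz": 0},
  ],
)

```text
clock: 10.55
tool_pos: [0.5553, 0.1503, 0.4103]
eef_rot: [0.512, -0.489, 0.487, -0.511]
contact_force: [0.5, -0.0, -5.9]
opening: 0.142
```

```bash
python3 st.py|head -1; python3 ang.py s9
```

```text
10.55 [0.5553 0.1503 0.4103] gp [0.5549 0.1502 0.2633] q [-0.4587  0.6215  0.1941  1.7248 -0.1561  0.8125 -0.1446] F [ 0.54   -0.003  -5.8587] [-0.0272  0.2191  0.0344] 0.14195760158612966
bar px [278 130  23  18 142] lid angle 0.9170912782467054 res 0.2410167745381062 tip (np.float32(299.33267), np.float32(144.91417)) model tip (np.float64(299.40399132302866), np.float64(144.62146223270122))
```

```bash
python3 - <<'E'
from h import *
im=r.snapshot('wrist'); cv2.imwrite('pics/w10.png',im[:,:,::-1])
im=cv2.imread('pics/s9.png'); cv2.imwrite('pics/s9z.png',cv2.resize(im[80:230,220:370],None,fx=4,fy=4,interpolation=cv2.INTER_CUBIC))
E
```

```text
(no output)
```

View pics/s9z.png

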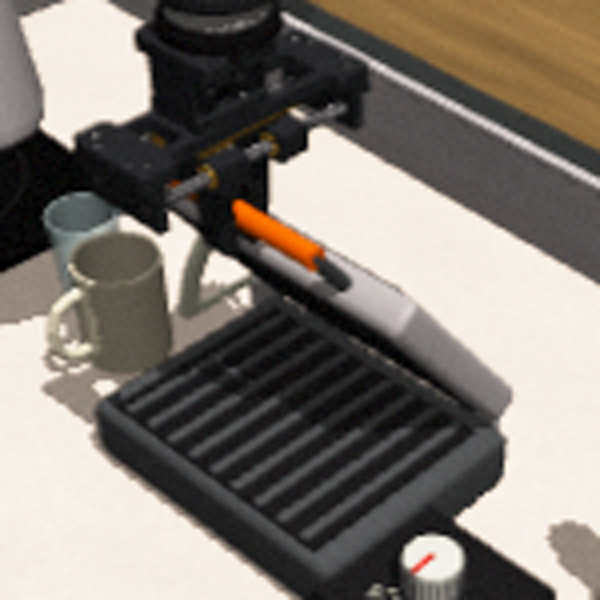

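View pics/w10.png

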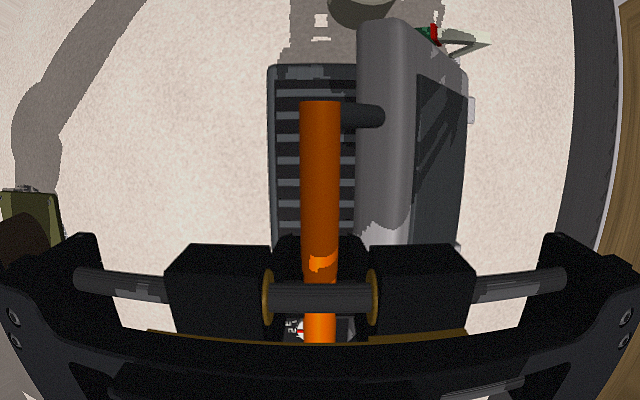

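The wrist view shows the bar well between the fingers, and the side view shows the pointer still at 4. Now past the balance point.

>>> arm_command(
  deltas=[
    {"dx": 0,"dy": -0.006,"dz": 0.008,"wx": 0,"wy": 0,"wz": 0},
    {"dx": 0,"dy": -0.011,"dz": 0.016,"wx": 0,"wy": 0,"wz": 0},
    {"dx": 0,"dy": -0.016,"dz": 0.025,"wx": 0,"wy": 0,"wz": 0},
    {"dx": 0,"dy": -0.022,"dz": 0.034,"wx": 0,"wy": 0,"wz": 0},
    {"dx": 0,"dy": -0.027,"dz": 0.044,"wx": 0,"wy": 0,"wz": 0},
  ],
)

```text
clock: 11.15
tool_pos: [0.6009, 0.1524, 0.4358]
eef_rot: [-0.511, 0.487, -0.489, 0.512]
contact_force: [5.1, 0.5, -14.7]
opening: 0.139
```

>>> arm_command(
  deltas=[
    {"dx": 0,"dy": 0,"dz": 0,"wx": 0,"wy": 0,"wz": 0},
    {"dx": 0,"dy": 0,"dz": 0,"wx": 0,"wy": 0,"wz": 0},
    {"dx": 0,"dy": 0,"dz": 0,"wx": 0,"wy": 0,"wz": 0},
    {"dx": 0,"dy": 0,"dz": 0,"wx": 0,"wy": 0,"wz": 0},
    {"dx": 0,"dy": 0,"dz": 0,"wx": 0,"wy": 0,"wz": 0},
  ],
)

```text
clock: 11.65
tool_pos: [0.601, 0.1524, 0.4358]
eef_rot: [-0.511, 0.487, -0.489, 0.512]
contact_force: [5.5, 1.2, -11.8]
opening: 0.139
```

```bash
python3 st.py|head -1; python3 ang.py s11; python3 - <<'E'
from h import *
c=r.get_calibration('wrist')
im=r.snapshot('wrist'); cv2.imwrite('pics/w11.png',im[:,:,::-1])
im=r.snapshot('top'); cv2.imwrite('pics/t11.png',cv2.resize(im[130:260,200:360],None,fx=4.5,fy=4.5,interpolation=cv2.INTER_CUBIC)[:,:,::-1])
E
```

```text
11.65 [0.601  0.1524 0.4358] gp [0.6015 0.1523 0.2888] q [-0.4354  0.653   0.2032  1.5585 -0.1507  0.9422 -0.1373] F [  5.4702   1.217  -11.7641] [ 0.0234 -0.6626  0.0179] 0.13928972185361635
bar px [293 120  21  11  90] lid angle 1.1386853084961064 res 0.44072655850660125 tip (np.float32(312.6926), np.float32(127.665764)) model tip (np.float64(312.2074584578849), np.float64(128.01586999621054))
```

View pics/w11.png

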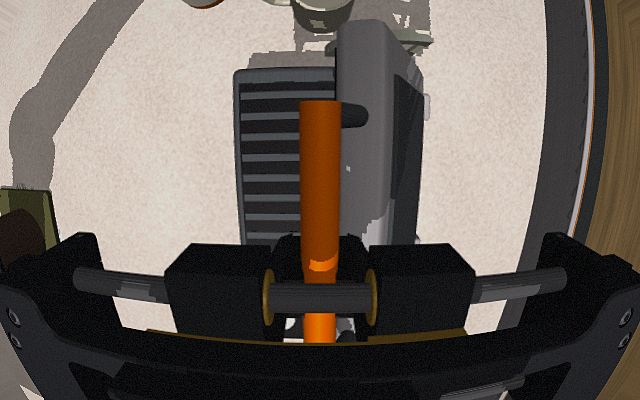

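View pics/t11.png

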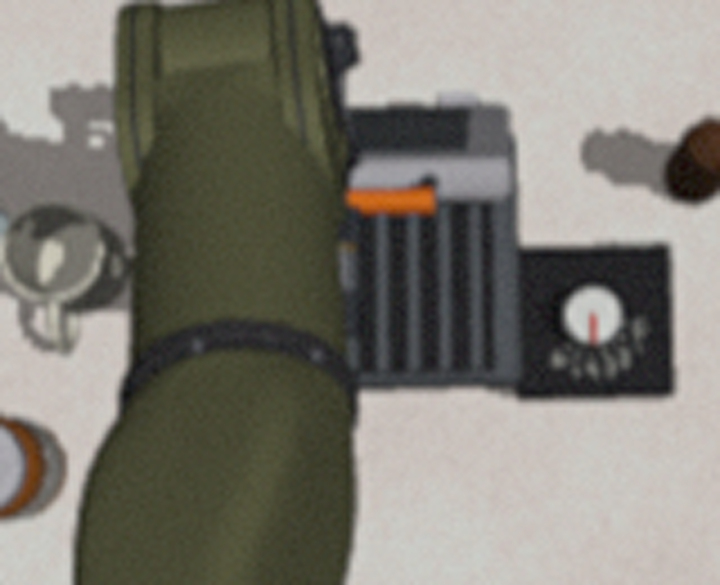

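Lid about 1.12 rad (past the red mark at 1.00), and the pointer in the top view points straight to the front, which is 4. Now back to about 0.88.

>>> arm_command(
  deltas=[
    {"dx": 0,"dy": 0.005,"dz": -0.01,"wx": 0,"wy": 0,"wz": 0},
    {"dx": 0,"dy": 0.011,"dz": -0.02,"wx": 0,"wy": 0,"wz": 0},
    {"dx": 0,"dy": 0.018,"dz": -0.03,"wx": 0,"wy": 0,"wz": 0},
    {"dx": 0,"dy": 0.025,"dz": -0.04,"wx": 0,"wy": 0,"wz": 0},
    {"dx": 0,"dy": 0.031,"dz": -0.049,"wx": 0,"wy": 0,"wz": 0},
  ],
)

```text
clock: 12.3
tool_pos: [0.5528, 0.1501, 0.407]
eef_rot: [-0.509, 0.486, -0.49, 0.514]
contact_force: [4.7, 0.8, -2.2]
opening: 0.135
```

>>> arm_command(
  deltas=[
    {"dx": 0,"dy": 0,"dz": 0,"wx": 0,"wy": 0,"wz": 0},
    {"dx": 0,"dy": 0,"dz": 0,"wx": 0,"wy": 0,"wz": 0},
    {"dx": 0,"dy": 0,"dz": 0,"wx": 0,"wy": 0,"wz": 0},
    {"dx": 0,"dy": 0,"dz": 0,"wx": 0,"wy": 0,"wz": 0},
    {"dx": 0,"dy": 0,"dz": 0,"wx": 0,"wy": 0,"wz": 0},
  ],
)

```text
clock: 12.8
tool_pos: [0.5522, 0.1501, 0.4063]
eef_rot: [-0.51, 0.487, -0.489, 0.513]
contact_force: [5.8, 0.2, -7.0]
opening: 0.136
```

```bash
python3 st.py|head -1; python3 ang.py s12; python3 - <<'E'
from h import *
im=r.snapshot('wrist'); cv2.imwrite('pics/w12.png',im[:,:,::-1])
cv2.imwrite('pics/w12z.png',cv2.resize(im[0:150,330:530],None,fx=4,fy=4,interpolation=cv2.INTER_CUBIC)[:,:,::-1])
E
python3 st.py|head -1
```

```text
12.8 [0.5522 0.1501 0.4063] gp [0.5529 0.1502 0.2593] q [-0.4607  0.6213  0.1934  1.7413 -0.1571  0.7897 -0.1452] F [ 5.7741  0.2149 -6.9973] [-0.0945 -1.2399  0.03  ] 0.13587212552434616
bar px [278 131  22  17 138] lid angle 0.906041351759627 res 0.21898986010319754 tip (np.float32(298.77002), np.float32(145.79077)) model tip (np.float64(298.812868989998), np.float64(145.5110548945872))
12.9 [0.5522 0.1502 0.4063] gp [0.5528 0.1502 0.2593] q [-0.4607  0.6213  0.1933  1.7413 -0.1571  0.7898 -0.1452] F [ 5.4061 -0.7777 -6.8269] [ 0.0166 -1.3421  0.0587] 0.13815265785951153
```

View pics/w12z.png

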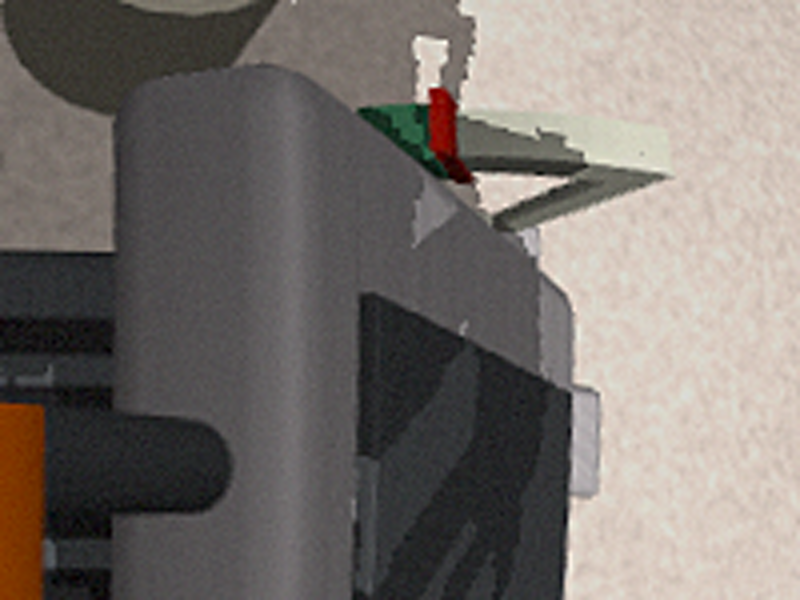

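View pics/s12.png

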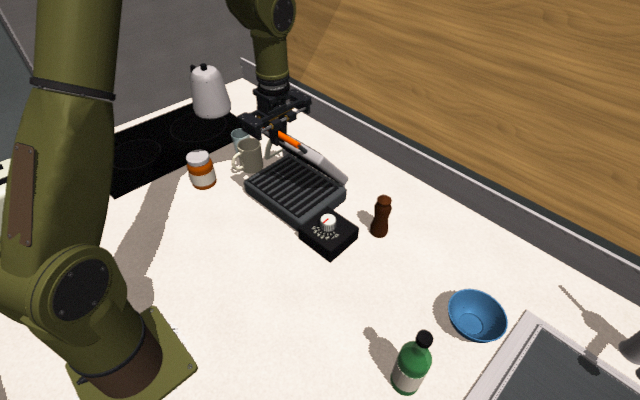

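Every estimate puts the lid inside the band: 0.906 from the side view, 0.905 from the grasp's x and 0.85 from its z. The wrist view shows the red mark just above the lid. The arm is still, with steady contact, so I hand in.

```bash
python3 - <<'E'
from plant import r
print(r.finish_job()); s=r.get_state(); print(s['clock'],s['contact_force'],s['opening'])
E
```

```text
the job is handed in; nothing more can be done
None
the job is handed in; nothing more can be done
```

I turned the dial from 1 to 4, raised the lid past its balance point and brought it back into the green band. I handed the job in at about 12.9 s, still pinching the orange bar. The hand-in gives no verdict, so I don't know whether it passed.

- **Dial:** with the lid still shut, the wrist view gave about 1.42 rad. It read as 4 in every picture where I could see the pointer after that.
- **Lid raised:** it was held for about 0.5 s past the red mark. The side view put it at about 1.14 rad, and I took it as about 1.12.
- **Final lid angle:** the side view gave 0.906 rad, the grasp point's x gave 0.905 and its z gave 0.85. They differ by about 0.05 rad, but all lie within 0.77–0.985.
- **Contact:** at the last reading the tool was still, with about 9 N on it.
- **Bystanders:** I compared them only by eye. None had visibly moved in the pictures.

**Not as expected:**
- During the lift there was up to about 15 N of pull towards the hinge, because the tool path was slightly off the true arc. I eased it by a few mm.
- The gripper opening on the bar shrank from 14.5 to about 12 mm. The bar still looked well between the fingers in the wrist view.

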